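# Lock the yellow yard-outlet cap

### The job

The yard is about to be hosed down, and the yellow cap on its power outlet is sitting on but not locked. Push the yellow cap down against its spring, then give it a quarter-turn clockwise (seen from above) so that it locks, and let go. Leave the blue cap alone; it is still wanted unlocked.

Things in the scene. Friction and masses are not known exactly. Their poses are not given: they have to be found in the camera images.
- yellow_grip (a point): Grip of the yellow cap: upright bar 56 long, 16 thick, 38 mm high on a round drum 68 mm across, on a fixed grey outlet with black hooks (116 mm across, 57 mm high). Unlocked, the drum's top is 74 and the bar's top 112 mm above the desk. Point: on the vertical turning axis, 24 mm above the drum's top, 14 below the bar's top. x along the bar, y across it, z up; it moves with the cap.
- yellow_press (a joint): How far the yellow cap is pushed down, m: 0 up, 0.014 at the bottom stop. A spring pushes back with 3 N at the top to 10 N at the bottom. It must be down by more than 0.0095 before it can turn, and be kept down while turning; aim for 0.012. Locked and let go, it rests at about 0.006.
- yellow_turn (a joint): Turn of the yellow cap, rad, growing clockwise seen from above: 0 to 0.1 unlocked, stop at 1.62. Its two side lugs meet the hooks at about 0.11 while the cap is up. Turned by 1.25 or more and let go, it springs up 3 mm into a notch and is locked; 1.45 is a good aim.
- blue_grip (a point): The same point on the blue cap, alike in all but colour, on an outlet of its own: leave it as it is.
There are look-alikes about, which are no part of the job. What is shaped like the part that bears yellow_grip but pink is not meant.

How it is judged:
By the outcome, as a careful person would: the job done as asked, in the order asked, and still so for the second after the job is handed in, with the robot touching nothing.
It also fails if it takes over 32 s, if anything falls off the work surface, if the arm or the gripper's body presses on something with over 40 N, if the wrist force passes 120 N, or if a joint passes its speed limit or range.

### The arm

A 7-joint arm with a two-finger parallel gripper is mounted at the origin on the work surface. World frame = base frame: x ahead of the robot, y to its left, z up, the work surface at z = 0. Lengths are in m, angles in rad, forces in N, time in s.
With the tool pointing down it reaches from about 0.4 to 0.85 m from the base axis. Payload 10.4 kg.
Tool frame: the origin (TCP) lies midway between the tips of the shut fingers; the grasp point (between the pads) lies 19 mm behind it; z points along the fingers, y is the direction in which the jaws open and shut (so a half turn about z gives the same grasp; the last joint's range is limited). The gripper opens to 85 mm and grips with 20 to 120 N. Pads are 22 mm wide; open, the fingers measure 114 mm over their backs; the gripper's body (76 mm by 85 mm) begins 54 mm behind the grasp point. The pads swing forward as they close: fully open they stand 13 mm farther back than shut.
Start: joints at [-1.134, 0.332, -0.065, 1.46, 0.022, 1.35, -0.088], TCP at [0.277, 0.56, 0.231] pointing down, gripper open.
Joint ranges: [-2.6, 2.6], [-0.5, 2.12], [-1.47, 1.34], [0.16, 2.42], [-1.27, 4.41], [0.06, 2.06], [-2.6, 2.6]. Speed limits (rad/s): [2.22, 2.22, 2.79, 2.79, 3.14, 3.14, 3.14].

### API

Orientations are given as a unit quaternion [x, y, z, w].
In Python, from workcell import manip, viewer gives the robot as it stands.
- The arm moves only by the tool move_arm, never from a script. Its argument "deltas" is a list of rows, each a list of 7 numbers: the shift along the tool's x, y, z in m, then the turn, a rotation vector about the tool's x, y, z in degrees, then the opening, from -1 (shut) to 1 (fully open). In form: [[dx, dy, dz, wx, wy, wz, gripper], ...]. A call has 1 to 10 rows; each row shifts and turns the commanded pose from where the row before left it, along the tool's axes as they then stand; what a row does not reach is not made up. A row lasts 1/8 s, in which the tool goes at most 62.5 mm and 10.7 degrees, less where a joint would pass 70% of its speed; a pose out of reach is approached as far as the arm can. A call with a gripper value outside its range is refused whole. The fingers move at their own pace and stop on an object; "force" is the grip in N (left out, the last holds). Time passes only in rows, so rows that do not move let the fingers close. It gives the time, the measured TCP pose, the force and the opening at its end, in the units of the state.
- manip.get_obs(): the state, without advancing time (a new reading comes with each control period).
- viewer.camera(name): name is "scene" or "top" or "wrist"; returns (picture, depth): 400x640x3 uint8, red, green, blue; 400x640 float32, m along the optical axis (not along the pixel's ray), 0 where there is no reading.
- viewer.calibration(name): a dict with "fx", "fy", "cx", "cy" (pixels), "R" (3x3) and "t" (3): a world point X has camera coordinates R X + t; the wrist camera has in their place "T_tool_cam" (4x4, takes a point from camera to tool coordinates, whose origin is the TCP and whose axes are the flange's). Camera axes: x right, y down, z forward; pixel columns grow to the right and rows downward; lengths in m; the calibration is good to about 2 mm. A picture is of the moment at which its call begins: read the wrist's pose just before it. calibration takes no time and is no camera call.
- manip.hand_in(): hands the job in, once; it reports no verdict.
The state is a dict: "clock": time; "joint_pos": joint angles; "joint_velocities": joint speeds; "tau": joint torques, N m; "position": TCP position; "ee_rot": TCP orientation; "ft_force": force on the tool from outside, world axes, zero at the start; "torque": the same for the moment, N m; "grip_width": opening from 0.0 (shut) to 1.0 (fully open).
Only numpy, scipy, OpenCV 4.12 (cv2) and the standard library are available. Lean on these libraries where they do the work, as an engineer would, in place of code of your own. Each camera call takes 0.05 s, during which the arm holds its last target.

## Working session

There is one attempt and no reset: what is moved stays moved. The work goes in short steps, Python scripts to look and compute and a tool call to move; the robot and the scene stay as the last step left them, time stands still between calls to the robot, and variables do not carry over. Pictures are saved under pics/ and viewed, and the job is handed in when it is done.

Besides the shell and the picture viewer there is one more tool, called after "Call:" in YAML: its name, and indented under it one key for each argument. move_arm: Moves the arm, as the interface text tells. Its arguments: {"type":"object","properties":{"deltas":{"type":"array"},"force":{"type":"number"}},"required":["deltas"]}

```bash
mkdir -p pics; python3 - <<'E'
from workcell import manip, viewer
import cv2, numpy as np, pickle
o=manip.get_obs(); print({k:np.round(v,3) for k,v in o.items()})
d={}
for n in ["scene","top"]:
    p,z=viewer.camera(n); c=viewer.calibration(n); d[n]=(p,z,c)
    cv2.imwrite(f"pics/{n}0.png",p[:,:,::-1])
    print(n,c)
print(viewer.calibration("wrist"))
pickle.dump(d,open("d0.pkl","wb"))
E
```

```text
{'clock': np.float64(0.0), 'joint_pos': array([-1.134,  0.333, -0.065,  1.461,  0.022,  1.35 , -0.088]), 'joint_velocities': array([-0.   , -0.001, -0.   , -0.002, -0.001,  0.001, -0.   ]), 'tau': array([-0.0000e+00, -6.2545e+01,  4.9000e-02, -3.9160e+01,  1.6000e-02,
        1.0000e-02,  0.0000e+00]), 'position': array([0.277, 0.56 , 0.231]), 'ee_rot': array([ 0.228,  0.974, -0.001, -0.   ]), 'ft_force': array([-0.402,  0.836,  0.428]), 'torque': array([-0.007,  0.027, -0.061]), 'grip_width': np.float64(1.001)}
scene {'fx': 516.944695072496, 'fy': 516.944695072496, 'cx': 309.148037414368, 'cy': 203.7987130593224, 'R': array([[ 0.89531895,  0.44493611, -0.02087662],
       [ 0.31403523, -0.66376537, -0.6788206 ],
       [-0.31588897,  0.60120495, -0.73400733]]), 't': array([-0.47904721, -0.03907968,  1.33959503])}
top {'fx': 393.94625977994315, 'fy': 393.94625977994315, 'cx': 318.39097645077146, 'cy': 207.52642491439, 'R': array([[-2.99301706e-02, -9.99551123e-01, -1.31845400e-03],
       [-9.97067561e-01,  2.99486945e-02, -7.04226794e-02],
       [ 7.04305543e-02, -7.93175097e-04, -9.97516370e-01]]), 't': array([0.07758944, 0.50383141, 0.83856084])}
{'fx': 311.51977330758723, 'fy': 311.51977330758723, 'cx': 322.74701587397766, 'cy': 196.79281145453325, 'T_tool_cam': array([[-8.25909970e-04, -9.54533392e-01, -2.98102870e-01,
         7.69006939e-02],
       [ 9.99999109e-01, -1.10104456e-03,  7.55023155e-04,
        -3.25222589e-04],
       [-1.04891936e-03, -2.98101981e-01,  9.54533451e-01,
        -1.41425470e-01],
       [ 0.00000000e+00,  0.00000000e+00,  0.00000000e+00,
         1.00000000e+00]])}
```

View pics/scene0.png

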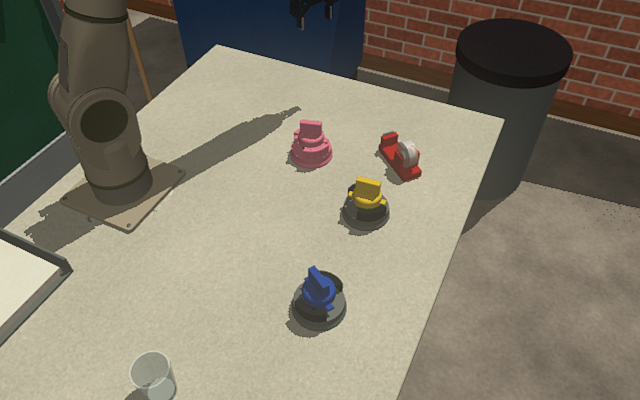

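View pics/top0.png

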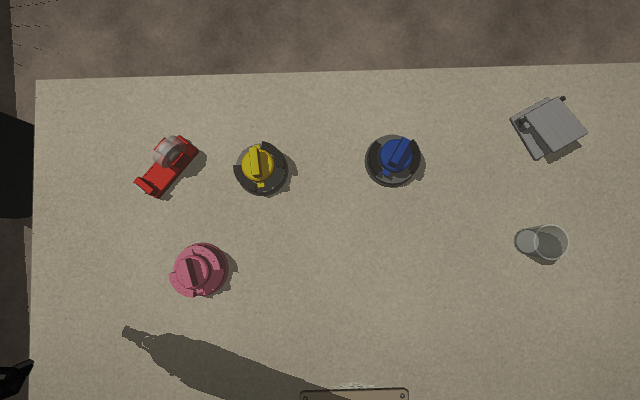

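Candidates: the yellow cap at scene (367,190), top (258,163); a pink look-alike at scene (311,142), top (198,270); the blue cap at scene (318,288), top (397,155); a red tape dispenser at top (167,165). I choose the yellow one on its grey outlet, and check it in a close crop while measuring.

```bash
cat > h.py <<'E'
import cv2, numpy as np
def pts(p,z,c,mask):
    v,u=np.nonzero(mask&(z>0)); Z=z[v,u]
    X=np.c_[(u-c['cx'])/c['fx']*Z,(v-c['cy'])/c['fy']*Z,Z]
    return (X-c['t'])@c['R'],u,v   # R^T(X-t)
def ymask(p):
    h=cv2.cvtColor(p,cv2.COLOR_RGB2HSV); return (h[...,0]>18)&(h[...,0]<34)&(h[...,1]>150)&(h[...,2]>40)
def ray_plane(c,u,v,zp):
    d=np.c_[(np.asarray(u)-c['cx'])/c['fx'],(np.asarray(v)-c['cy'])/c['fy'],np.ones(len(u))]@c['R']
    o=-c['R'].T@c['t']; s=(zp-o[2])/d[:,2]; return o+s[:,None]*d
def bar(P):
    r=cv2.minAreaRect((P[:,:2]*1000).astype(np.float32)); return r
E
python3 - <<'E'
import pickle; from h import *
d=pickle.load(open("d0.pkl","rb"))
for n in d:
    p,z,c=d[n]; m=ymask(p); X,u,v=pts(p,z,c,m)
    print(n,m.sum(),np.percentile(X[:,2],[1,20,50,80,99]).round(4))
    s=X[:,2]>0.1; 
    print(' top pts',s.sum(),X[s].mean(0).round(4),bar(X[s]),(u[s].min(),u[s].max(),v[s].min(),v[s].max()))
    s=(X[:,2]>0.068)&(X[:,2]<0.08); print(' drum',s.sum(),bar(X[s]), X[s].mean(0))
    cu,cv_=int(u.mean()),int(v.mean())
    cr=p[cv_-40:cv_+40,cu-40:cu+40]
    cv2.imwrite(f"pics/crop_{n}.png",cv2.resize(cr,(400,400),interpolation=cv2.INTER_CUBIC)[:,:,::-1]); print(cu,cv_)
a=cv2.imread("pics/crop_scene.png");b=cv2.imread("pics/crop_top.png");cv2.imwrite("pics/crops.png",np.hstack([a,b]))
E
```

```text
scene 479 [0.0546 0.0716 0.0775 0.1119 0.1169]
 top pts 148 [0.5973 0.1837 0.1121] ((596.8135375976562, 185.5316925048828), (54.03462219238281, 18.03299903869629), 6.160241603851318) (np.int64(357), np.int64(380), np.int64(177), np.int64(189))
 drum 193 ((598.807373046875, 174.6004180908203), (64.5033950805664, 41.606483459472656), 11.556930541992188) [0.60245559 0.16931769 0.07523042]
367 192
top 833 [0.0541 0.072  0.0744 0.1109 0.1139]
 top pts 227 [0.5948 0.1856 0.1116] ((595.0028686523438, 185.77540588378906), (55.04176712036133, 15.976849555969238), 4.9791975021362305) (np.int64(249), np.int64(259), np.int64(147), np.int64(175))
 drum 542 ((593.6329345703125, 185.1642303466797), (62.72779083251953, 66.21623229980469), 16.08129119873047) [0.59248596 0.18322525 0.07349724]
257 164
```

View pics/crops.png

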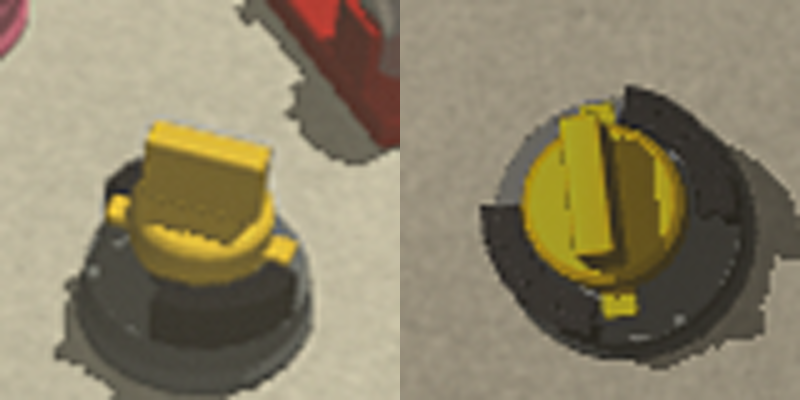

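The crops show the yellow cap on its grey, black-hooked outlet, unlocked. Its lugs are at about (600,110) and (618,303) in the right half. The bar centre is about (0.5955, 0.1857), and the bar lies about 5.5° from world x.

Call:
move_arm:
  deltas:
    - [-0.045,-0.0193,0,0,0,0,1]
    - [-0.045,-0.0193,0,0,0,0,1]
    - [-0.045,-0.0193,0,0,0,0,1]
    - [-0.045,-0.0193,0,0,0,0,1]
    - [-0.045,-0.0193,0,0,0,0,1]
    - [-0.045,-0.0193,0,0,0,0,1]
    - [-0.045,-0.0193,0,0,0,0,1]
    - [-0.045,-0.0193,0,0,0,0,1]
    - [-0.045,-0.0193,0,0,0,0,1]
    - [-0.0465,-0.0197,0,0,0,0,1]

```text
clock: 1.35
position: [0.5968, 0.1853, 0.231]
ee_rot: [0.228, 0.974, -0.0, -0.0]
ft_force: [0.9, 1.3, 1.0]
grip_width: 0.999
```

Call:
move_arm:
  deltas:
    - [0,0,0,0,0,-8,1]
    - [0,0,0,0,0,-8,1]
    - [0,0,0,0,0,-8,1]
    - [0,0,0,0,0,-8,1]
    - [0,0,0,0,0,0,1]
    - [0,0,0,0,0,0,1]

```text
clock: 2.1
position: [0.5961, 0.1864, 0.2311]
ee_rot: [-0.048, 0.999, -0.0, -0.0]
ft_force: [0.2, -0.1, -0.2]
grip_width: 0.999
```

```bash
cat > look.py <<'E'
import sys; from h import *; from workcell import manip, viewer
from scipy.spatial.transform import Rotation as Ro
def wrist(name,zmin=0.1):
    o=manip.get_obs(); p,z=viewer.camera("wrist"); k=dict(viewer.calibration("wrist"))
    R=Ro.from_quat(o['ee_rot']).as_matrix(); T=np.eye(4);T[:3,:3]=R;T[:3,3]=o['position']
    W=T@k['T_tool_cam']; k['R']=W[:3,:3].T; k['t']=-k['R']@W[:3,3]
    cv2.imwrite(f"pics/{name}.png",p[:,:,::-1])
    yaw=np.degrees(np.arctan2(R[1,1],R[0,1])); print('clock',o['clock'],'pos',o['position'].round(4),'tool y yaw',yaw.round(2),'z',R[:,2].round(4),'f',o['ft_force'].round(1),'tq',o['torque'].round(2),'w',o['grip_width'].round(3),'q',o['joint_pos'].round(2))
    X,u,v=pts(p,z,k,ymask(p)); s=X[:,2]>zmin; print(s.sum(), bar(X[s]) if s.sum() else '', X[s].mean(0))
    return o,p,z,k
E
python3 -c "
from look import *
wrist('w1')"
```

```text
Traceback (most recent call last):
  File "look.py", line 8, in wrist
    yaw=np.degrees(np.arctan2(R[1,1],R[0,1])); print('clock',o['clock'],'pos',o['position'].round(4),'tool y yaw',yaw.round(2),'z',R[:,2].round(4),'f',o['ft_force'].round(1),'tq',o['torque'].round(2),'w',o['grip_width'].round(3),'q',o['joint_pos'].round(2))
                                                                                                                                                                                                            ^^^^^^^^^^^^^^^^^^^^^
AttributeError: 'float' object has no attribute 'round'
```

View pics/w1.png

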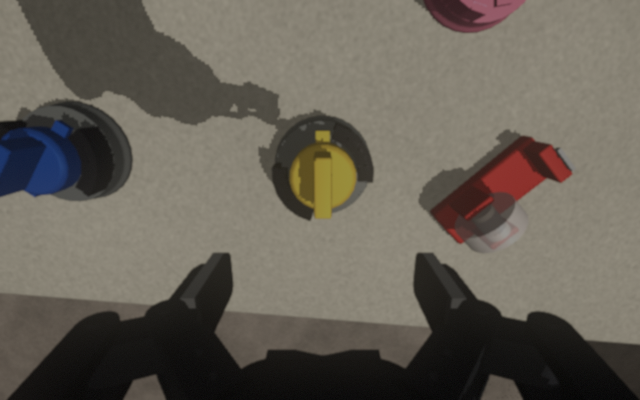

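The wrist view shows the yellow bar upright at about (323,185), midway between the fingers. I'll rerun the measurement with the print fixed.

```bash
sed -i "s/o\['grip_width'\].round(3)/o['grip_width']/" look.py; python3 -c "
from look import *
wrist('w2')"
```

```text
clock 2.15 pos [0.5961 0.1864 0.2312] tool y yaw 95.51 z [-3.e-04 -0.e+00 -1.e+00] f [-0.4  0.  -0.1] tq [0.02 0.01 0.03] w 0.9998357308326526 q [-0.49  0.33  0.14  1.47 -0.05  1.35  1.32]
1115 ((592.470947265625, 185.67494201660156), (53.712528228759766, 15.97700023651123), 5.87982702255249) [0.59056487 0.18566988 0.11046388]
```

Call:
move_arm:
  deltas:
    - [0.0014,-0.0006,0.03,0,0,0,1]
    - [0,0,0.03,0,0,0,1]
    - [0,0,0.03,0,0,0,1]
    - [0,0,0.03,0,0,0,1]
    - [0,0,0.02,0,0,0,1]
    - [0,0,0.011,0,0,0,1]
    - [0,0,0,0,0,0,1]

```text
clock: 3.08
position: [0.5947, 0.1857, 0.0801]
ee_rot: [-0.049, 0.999, -0.0, -0.0]
ft_force: [-0.4, -0.4, 0.8]
grip_width: 1.0
```

Call:
move_arm:
  deltas:
    - [0,0,0,0,0,0,-1]
    - [0,0,0,0,0,0,-1]
    - [0,0,0,0,0,0,-1]
    - [0,0,0,0,0,0,-1]
    - [0,0,0,0,0,0,-1]
    - [0,0,0,0,0,0,-1]
    - [0,0,0,0,0,0,-1]
    - [0,0,0,0,0,0,-1]
  force: 60

```text
clock: 4.08
position: [0.5949, 0.1859, 0.0804]
ee_rot: [-0.049, 0.999, 0.0, 0.0]
ft_force: [0.0, 1.4, 2.0]
grip_width: 0.177
```

```bash
python3 -c "
from look import *
wrist('w3')
p,z=viewer.camera('scene'); cv2.imwrite('pics/s3.png',cv2.resize(p[120:270,280:480],(800,600))[:,:,::-1])"
```

```text
clock 4.075 pos [0.5949 0.1859 0.0804] tool y yaw 95.66 z [ 3.e-04  3.e-04 -1.e+00] f [0.  1.4 2. ] tq [ 0.22 -0.08  0.02] w 0.1766666917311309 q [-0.48  0.45  0.13  1.64 -0.06  1.06  1.34]
4690 ((591.8218994140625, 187.77667236328125), (55.24464416503906, 38.696510314941406), 29.076765060424805) [0.58913699 0.18544614 0.10999282]
```

View pics/s3.png

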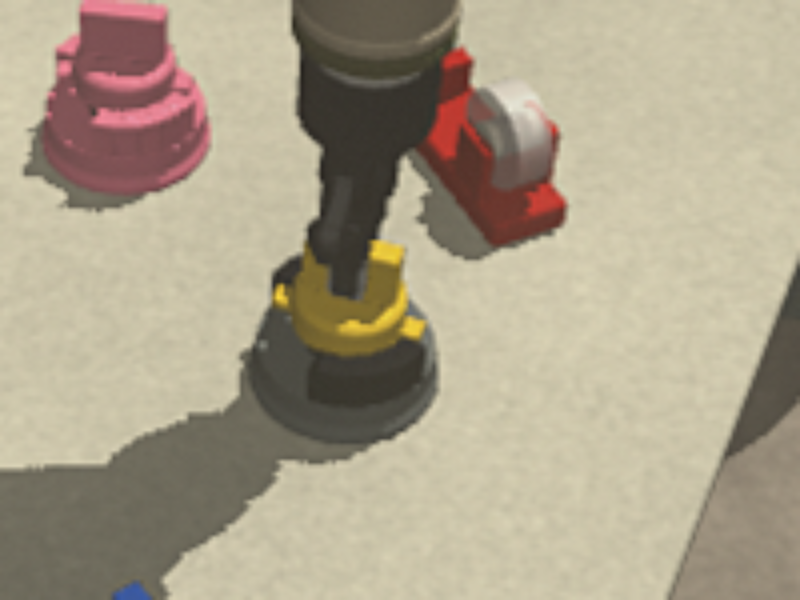

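The grip is on the yellow bar at crop (350,270), with an opening of about 15 mm. The red dispenser is close by but clear. Now I press down 12 mm.

Call:
move_arm:
  deltas:
    - [0,0,0.004,0,0,0,-1]
    - [0,0,0.004,0,0,0,-1]
    - [0,0,0.004,0,0,0,-1]
    - [0,0,0,0,0,0,-1]
    - [0,0,0,0,0,0,-1]
  force: 80

```text
clock: 4.8
position: [0.5949, 0.1859, 0.0685]
ee_rot: [-0.049, 0.999, 0.0, 0.0]
ft_force: [-1.0, 0.2, 5.9]
grip_width: 0.173
```

```bash
python3 -c "
from look import *
o,p,z,k=wrist('w4')
X,u,v=pts(p,z,k,ymask(p)); print(np.histogram(X[:,2],bins=np.arange(.05,.12,.004)))"
```

```text
clock 4.8 pos [0.5949 0.1859 0.0685] tool y yaw 95.66 z [ 3.e-04  3.e-04 -1.e+00] f [-1.   0.2  5.9] tq [ 0.21  0.27 -0.02] w 0.17283330992459828 q [-0.47  0.46  0.12  1.65 -0.06  1.04  1.34]
92 ((586.9178466796875, 185.2252197265625), (42.588348388671875, 15.369556427001953), 6.184023380279541) [0.59187297 0.18852545 0.10217864]
(array([ 180,  683, 4166,   78,   82,  111,  129,  115,  125,  148,  154,
       1134, 3271,   43,    0,    0,    0]), array([0.05 , 0.054, 0.058, 0.062, 0.066, 0.07 , 0.074, 0.078, 0.082,
       0.086, 0.09 , 0.094, 0.098, 0.102, 0.106, 0.11 , 0.114, 0.118]))
```

View pics/w4.png

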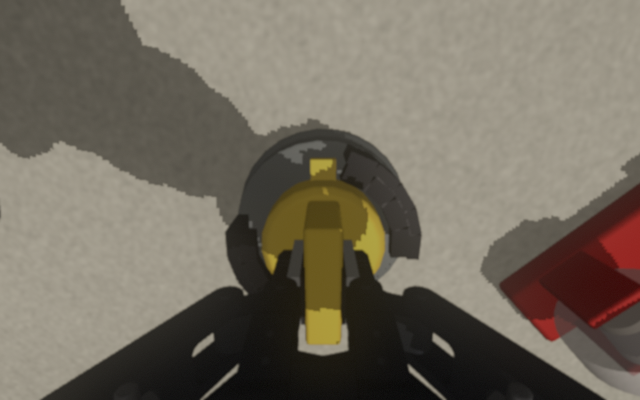

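The bar top reads about 0.0995, down 11–12 mm, and the lug at (322,167) has sunk level with the hooks. Next, the clockwise turn in steps.

Call:
move_arm:
  deltas:
    - [0,0,0.0004,0,0,7,-1]
    - [0,0,0,0,0,7,-1]
    - [0,0,0,0,0,7,-1]
    - [0,0,0,0,0,7,-1]
    - [0,0,0,0,0,0,-1]

```text
clock: 5.48
position: [0.5949, 0.1858, 0.0681]
ee_rot: [0.195, 0.981, 0.0, 0.0]
ft_force: [-1.3, 0.6, 6.1]
grip_width: 0.174
```

```bash
python3 -c "
from look import *
wrist('w5',.094)"
```

```text
clock 5.475 pos [0.5949 0.1858 0.0681] tool y yaw 67.55 z [ 3.e-04  1.e-04 -1.e+00] f [-1.3  0.6  6.1] tq [ 0.04  0.32 -0.04] w 0.17381284443973952 q [-0.55  0.47  0.22  1.65 -0.11  1.03  0.89]
4461 ((593.0236206054688, 188.6966552734375), (55.04183578491211, 38.23478698730469), 0.834662675857544) [0.59051204 0.18738974 0.09800174]
```

View pics/w5.png

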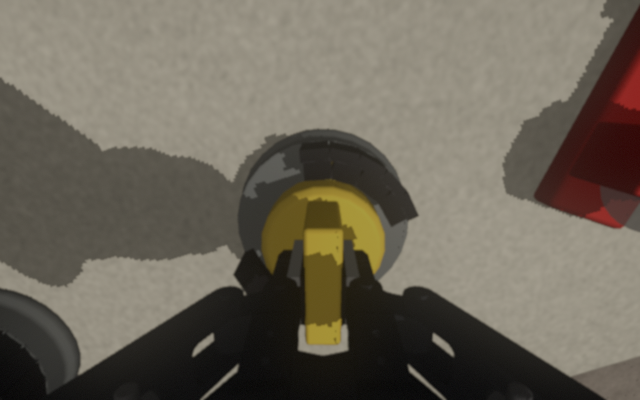

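The lug is now hidden under the hook at (325,155), the bar is still square in the jaws, and the moment is near zero. I'll turn the remaining 55°.

Call:
move_arm:
  deltas:
    - [0,0,0,0,0,7,-1]
    - [0,0,0,0,0,7,-1]
    - [0,0,0,0,0,7,-1]
    - [0,0,0,0,0,7,-1]
    - [0,0,0,0,0,7,-1]
    - [0,0,0,0,0,7,-1]
    - [0,0,0,0,0,7,-1]
    - [0,0,0,0,0,6,-1]
    - [0,0,0,0,0,0,-1]
    - [0,0,0,0,0,0,-1]

```text
clock: 6.78
position: [0.5948, 0.1858, 0.0681]
ee_rot: [0.625, 0.781, 0.0, -0.0]
ft_force: [-1.7, 0.6, 6.2]
grip_width: 0.175
```

```bash
python3 -c "
from look import *
wrist('w6',.094)"
```

```text
clock 6.775 pos [0.5948 0.1858 0.0681] tool y yaw 12.65 z [ 1.e-04  1.e-04 -1.e+00] f [-1.7  0.6  6.2] tq [ 0.05  0.43 -0.03] w 0.17465858153362457 q [-0.69  0.48  0.4   1.66 -0.21  1.04  0.  ]
4439 ((600.1389770507812, 188.51161193847656), (28.92149543762207, 55.536354064941406), 13.435245513916016) [0.59309832 0.18973371 0.09790353]
```

View pics/w6.png

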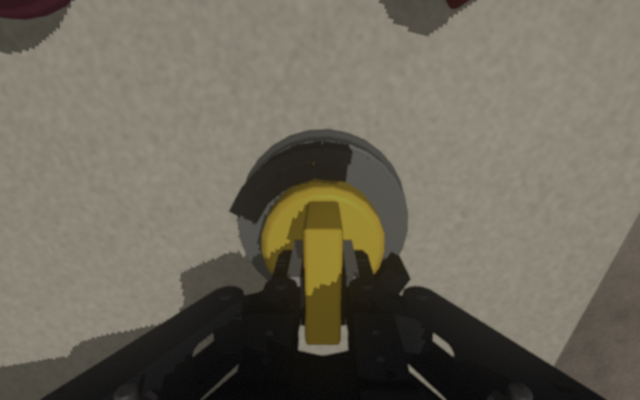

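The bar followed the jaws through 83°. I'll ease up 4 mm, open, then retreat.

Call:
move_arm:
  deltas:
    - [0,0,-0.002,0,0,0,-1]
    - [0,0,-0.002,0,0,0,-1]
    - [0,0,0,0,0,0,-1]
    - [0,0,0,0,0,0,1]
    - [0,0,0,0,0,0,1]
    - [0,0,0,0,0,0,1]
    - [0,0,0,0,0,0,1]
    - [0,0,0,0,0,0,1]
    - [0,0,0,0,0,0,1]
    - [0,0,0,0,0,0,1]

```text
clock: 8.07
position: [0.5948, 0.1857, 0.0719]
ee_rot: [0.625, 0.781, 0.0, -0.0]
ft_force: [0.5, 1.0, -0.1]
grip_width: 1.0
```

```bash
python3 -c "
from workcell import manip
o=manip.get_obs();print(o['position'],o['ft_force'],o['grip_width'])"
```

```text
[0.59480671 0.18573103 0.07193087] [ 0.53821918  0.99414632 -0.10970089] 0.9997428581390927
```

Call:
move_arm:
  deltas:
    - [0,0,-0.02,0,0,0,1]
    - [0,0,-0.03,0,0,0,1]
    - [0,0,-0.04,0,0,0,1]
    - [0,0,-0.04,0,0,0,1]
    - [0,0,-0.03,0,0,0,1]
    - [0,0,0,0,0,0,1]
    - [0,0,0,0,0,0,1]

```text
clock: 8.95
position: [0.5946, 0.1857, 0.2322]
ee_rot: [0.625, 0.781, 0.0, -0.0]
ft_force: [-0.4, 0.2, -1.5]
grip_width: 1.002
```

```bash
python3 -c "
from look import *
o,p,z,k=wrist('w7',.094)
X,u,v=pts(p,z,k,ymask(p)); h,e=np.histogram(X[:,2],bins=np.arange(.05,.12,.002)); print(list(zip(e.round(3),h)))
s=(X[:,2]>.1); print('top median',np.median(X[s,2]))
p,z=viewer.camera('scene'); cv2.imwrite('pics/s7.png',cv2.resize(p[120:345,240:480],(640,600))[:,:,::-1])"
```

```text
clock 8.95 pos [0.5946 0.1857 0.2322] tool y yaw 12.65 z [ 1.e-04  3.e-04 -1.e+00] f [-0.4  0.2 -1.5] tq [ 0.02 -0.01  0.01] w 1.0015826498682847 q [-0.72  0.34  0.44  1.49 -0.15  1.35 -0.05]
1096 ((593.4682006835938, 186.82302856445312), (15.727261543273926, 55.44457244873047), 12.54659366607666) [0.59319445 0.18824424 0.10440345]
[(np.float64(0.05), np.int64(8)), (np.float64(0.052), np.int64(7)), (np.float64(0.054), np.int64(22)), (np.float64(0.056), np.int64(4)), (np.float64(0.058), np.int64(9)), (np.float64(0.06), np.int64(20)), (np.float64(0.062), np.int64(125)), (np.float64(0.064), np.int64(561)), (np.float64(0.066), np.int64(1445)), (np.float64(0.068), np.int64(57)), (np.float64(0.07), np.int64(8)), (np.float64(0.072), np.int64(6)), (np.float64(0.074), np.int64(2)), (np.float64(0.076), np.int64(9)), (np.float64(0.078), np.int64(7)), (np.float64(0.08), np.int64(2)), (np.float64(0.082), np.int64(8)), (np.float64(0.084), np.int64(5)), (np.float64(0.086), np.int64(4)), (np.float64(0.088), np.int64(14)), (np.float64(0.09), np.int64(1)), (np.float64(0.092), np.int64(6)), (np.float64(0.094), np.int64(10)), (np.float64(0.096), np.int64(2)), (np.float64(0.098), np.int64(11)), (np.float64(0.1), np.int64(8)), (np.float64(0.102), np.int64(231)), (np.float64(0.104), np.int64(806)), (np.float64(0.106), np.int64(28)), (np.float64(0.108), np.int64(0)), (np.float64(0.11), np.int64(0)), (np.float64(0.112), np.int64(0)), (np.float64(0.114), np.int64(0)), (np.float64(0.116), np.int64(0))]
top median 0.10461539256579684
```

View pics/w7.png

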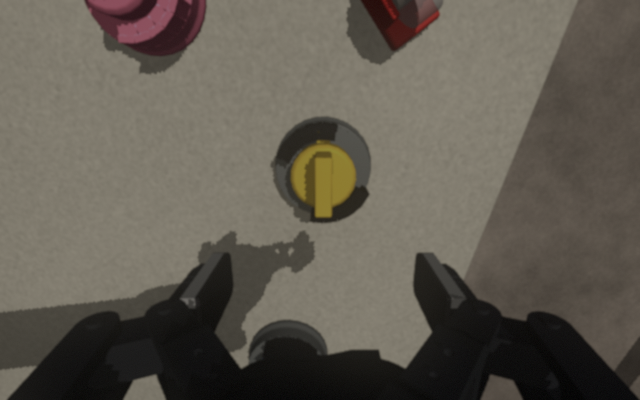

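View pics/s7.png

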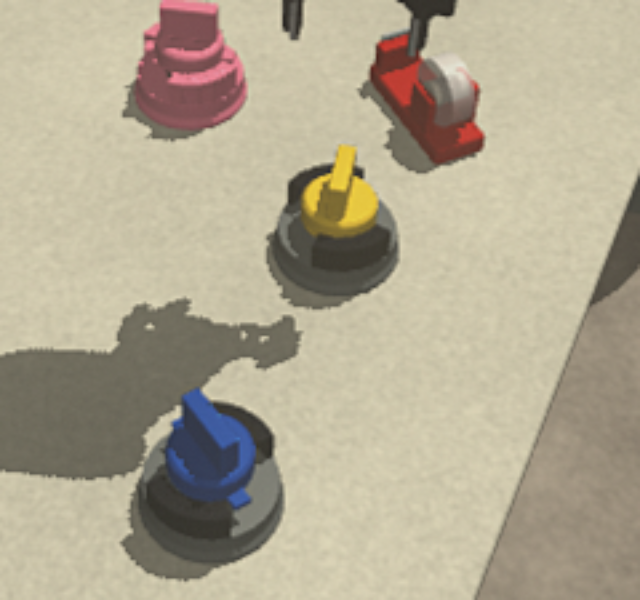

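The yellow bar, at (323,185) in the wrist view, now lies across its first direction, with its lugs under the hooks. It rests about 6 mm lower than before. The blue cap, at (205,455) in the scene crop, is unchanged.

```bash
python3 -c "
from workcell import manip
print(manip.hand_in())"
```

```text
the job is handed in; nothing more can be done
None
```

The yellow cap is locked and the job is handed in. I gripped its bar, pressed it down about 12 mm, turned it 83° clockwise, let go and backed off upwards. The clock stood at about 9 s of the allowed 32 s.

- **Turn:** in the last wrist view the bar had turned about 83° (1.45 rad) from where it started, above the 1.25 rad needed to lock.
- **Height:** the bar's top came to rest about 6 mm below its unlocked height, which matches the locked position.
- **Lugs and neighbours:** the yellow lugs are under the hooks. I never touched the blue cap, and it looks unchanged in the picture.
- **Forces:** contact forces stayed below about 7 N at each reading, and the gripper was open and clear at hand-in.
- **Disagreements:** the cameras placed the bar's centre up to 5 mm apart along x, which runs along the bar and did not affect the grip. My first wrist measurement failed on a print error, so I reran it.

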